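# Level the weighing scale with a wedge

## Robot

A 6-joint arm with a two-finger parallel gripper is mounted at the origin on a cart in front of the work surface, level with it; the furniture and walls round the work are solid. World frame = base frame: x ahead of the robot, y to its left, z up, the work surface at z = 0. Lengths are in m, angles in rad, forces in N, time in s.
With the tool pointing down it reaches from about 0.35 to 0.775 m from the base axis. Payload 7.3 kg.
Tool frame: the origin (TCP) lies at the very end of the fingers, on their centre line; the grasp point (between the pads) lies 19 mm behind it (robot.tcp_to_grasp is the distance from the TCP to the grasp point, in m); x points along the fingers, y is the direction in which the jaws open and shut, and the axes are right-handed (so a half turn about x gives the same grasp; the last joint's range is limited). The gripper opens to 92 mm and grips with 3 to 60 N. Pads are 19 mm wide; open, the fingers measure 130 mm over their backs; the gripper's body (75 mm by 190 mm) begins 47 mm behind the grasp point.
Start: joints at [-1.258, 0.342, 1.524, -0, 1.275, -0.146], TCP at [0.233, -0.471, 0.227] pointing down, gripper open.
Joint ranges: [-2.53, 2.53], [-0.77, 2.02], [0.04, 2.7], [-1, 4.14], [0.28, 2.66], [-3.11, 3.11]. Speed limits (rad/s): [2.57, 2.57, 3.14, 3.14, 3.14, 3.14].

## Interface

Orientations are given as [roll, pitch, yaw] about the fixed x, y, z axes, in that order (R = Rz(yaw) Ry(pitch) Rx(roll)).
In Python, from cell import robot gives the robot as it stands.
- The arm moves only by the tool move_arm, never from a script. Its argument "increments" is a list of rows, each a list of 4 numbers: the shift along the tool's x, y, z normalised to -1 to 1, where 1 is 40 cm, then the turn about the tool's x normalised to -1 to 1, where 1 is 60 degrees. In form: [[dx, dy, dz, twist], ...]. A call has 1 to 5 rows; each row is the pose to reach, as a shift and turn from the pose commanded when the call began, along the tool's axes at that moment; what a row does not reach only later rows make up. A row lasts 1/8 s, in which the tool goes at most 62.5 mm and 10.7 degrees, less where a joint would pass 70% of its speed; a pose out of reach is approached as far as the arm can. A call with a number of a shift or a turn outside -1 to 1 is refused whole. A call with a gripper value outside its range is refused whole. "gripper" is the closure, from 0 (fully open) to 1 (shut), set as the call begins (left out, the last holds). The fingers move at their own pace and stop on an object; "squeeze" is the grip in N (left out, the last holds). Time passes only in rows, so rows that repeat a pose let the fingers close. It gives the time, the measured TCP pose, the force and the opening at its end, in the units of the state.
- robot.observe(): the state, without advancing time (a new reading comes with each control period).
- robot.read_camera(name): name is "scene" or "side" or "wrist"; returns the picture (480x640x3 uint8, red, green, blue); there is no depth.
- robot.camera_params(name): a dict with "fx", "fy", "cx", "cy" (pixels), "k1" (the pictures are not rectified: a ray, as slopes to the right and down, at radius r is drawn at 1 + k1 r^2 times it, then the intrinsics apply), "R" (3x3) and "t" (3): a world point X has camera coordinates R X + t; the wrist camera has in their place "tool_from_camera" (4x4, takes a point from camera to tool coordinates, whose origin is the TCP and whose axes are the tool frame's). Camera axes: x right, y down, z forward; pixel columns grow to the right and rows downward; lengths in m; the calibration is good to about 2 mm. A picture is of the moment at which its call begins: read the wrist's pose just before it. camera_params takes no time and is no camera call.
- robot.hand_in(): hands the job in, once; it reports no verdict.
The state is a dict: "time": time; "qpos": joint angles; "qvel": joint speeds; "joint_efforts": joint torques, N m; "tool_pos": TCP position; "tool_rot": TCP orientation; "contact_force": force on the tool from outside, world axes, zero at the start; "torque": the same for the moment, N m; "opening": finger opening in m.
Only numpy, scipy, OpenCV 4.12 (cv2) and the standard library are available. Lean on these libraries where they do the work, as an engineer would, in place of code of your own. Each camera call takes 0.05 s, during which the arm holds its last target.

## Task

The weighing scale stands out of level: the front of its hinged platform is low. Take the wedge by its grip block, slide it gently, thin end first, along the desk under the platform's front foot until the needle of the dial level stands in the centre mark, without raising the platform well past level, then let go so that the wedge alone holds it there. Do not touch the platform or what stands on it with the robot, and leave the bottle, the jar and the glass dish where they stand.

Things in the scene. Friction and masses are not known exactly. Their poses are not given: they have to be found in the camera images.
- wedge_grip (a point): Centre of the grip block of a loose grey plastic wedge (0.12 kg) lying on the desk, 20 mm above its underside. The block is 32 mm long (x), 36 mm wide (y: grip across this) and 40 mm high. Along the point's +x the wedge runs on as a straight slope 36 mm wide: 30 mm high at 16 mm from the point, 3 mm high at its thin end, 131 mm from the point.
- under_foot (a point): Point on the desk straight below the platform's one front foot (a steel peg 18 mm across with a domed end, in front of the platform's edge); the wedge goes in along +x, toward the hinge. At the start the foot ends 5 to 15 mm above the desk (unknown, hinge stop); level is 11 mm higher. It bears down with 3 to 8 N; pushing takes up to 12 N; over 20 N between wedge and foot is too rough.
- under_scale (a point): Point on the desk under the white platform (12 mm thick, 240 mm wide, reaching 155 mm to the left (+y) and 85 mm to the right of this point; it bears a round scale 147 mm across), 50 mm behind the front foot; axes as under_foot's. The hinge lies 150 mm further back, along y. Level, the upper side is at most 60, the scale's top 80 and the dial's 120 mm above the desk.
- needle (a joint): Dial level on the platform, left of the scale, round face 76 mm, leaning back 45 degrees. 0 = needle straight up = level; the centre mark is the gap between the two long ticks (-0.1 and 0.1 rad). Negative: leans right, front low (-0.66 at the start); positive: front too high (past 0.35 spoils the job). It turns 12 times the tilt: 1 mm of foot rise is 0.06 rad, 1 mm of wedge travel 0.014 rad.
- bottle: Brown bottle with white cap, 42 mm across, 85 mm high, bystander; origin under its centre.
- jar: Brown jar with black lid, 44 mm across, 52 mm high, bystander; origin under its centre.
- dish: Small clear glass dish with a waist, 33 mm across, 24 mm high, bystander; origin under its centre.

How it is judged:
By the outcome, as a careful person would: the job done as asked, in the order asked, and still so for the second after the job is handed in, with the robot touching nothing.
It also fails if it takes over 51 s, if anything falls off the work surface, if the arm or the gripper's body presses on something with over 40 N, if the wrist force passes 120 N, or if a joint passes its speed limit or range.

## Working session

There is one attempt and no reset: what is moved stays moved. The work goes in short steps, Python scripts to look and compute and a tool call to move; the robot and the scene stay as the last step left them, time stands still between calls to the robot, and variables do not carry over. Pictures are saved under pics/ and viewed, and the job is handed in when it is done.

Besides the shell and the picture viewer there is one more tool, called after "Request:" as name([rows], argument=value, ...), one row to a line, values as JSON. move_arm: Moves the arm, as the interface text tells. Its arguments: {"type":"object","properties":{"increments":{"type":"array","items":{"type":"array","items":{"type":"number"}}},"gripper":{"type":"number"},"squeeze":{"type":"number"}},"required":["increments"]}

```bash
mkdir -p pics
cat > h.py <<'E'
import numpy as np, cv2
from cell import robot
from scipy.spatial.transform import Rotation as Ro
def snap(cam,name):
    im=robot.read_camera(cam); cv2.imwrite(f'pics/{name}.png',im[:,:,::-1]); return im
def undist(p,u,v):
    x=(u-p['cx'])/p['fx'];y=(v-p['cy'])/p['fy'];X,Y=x,y
    for _ in range(20):
        s=1+p['k1']*(X*X+Y*Y);X,Y=x/s,y/s
    return np.array([X,Y,1.])
def toolT(s):
    T=np.eye(4);r=np.array(s['tool_rot'])
    T[:3,:3]=Ro.from_euler('xyz',r).as_matrix() if r.size==3 else r;T[:3,3]=s['tool_pos'];return T
def RT(cam,s=None):
    p=robot.camera_params(cam)
    if cam=='wrist':
        T=toolT(s or robot.observe())@np.array(p['tool_from_camera']);R=T[:3,:3].T;return p,R,-R@T[:3,3]
    return p,np.array(p['R']),np.array(p['t'])
def ray(cam,u,v,z,s=None):
    p,R,t=RT(cam,s);c=-R.T@t;d=R.T@undist(p,u,v);return c+d*(z-c[2])/d[2]
def proj(cam,X,s=None):
    p,R,t=RT(cam,s);q=R@np.array(X)+t;a=q[:2]/q[2];a=a*(1+p['k1']*(a@a));return np.array([a[0]*p['fx']+p['cx'],a[1]*p['fy']+p['cy']])
E
python3 - <<'E'
from h import *
s=robot.observe();print(s)
for c in ['scene','side','wrist']:snap(c,c+'0')
for c in ['scene','side']:
    p,R,t=RT(c);print(c,p['fx'],-R.T@t,R[2])
print(robot.camera_params('wrist'))
E
```

```text
{'time': 0.0, 'qpos': array([-1.25799511e+00,  3.42715132e-01,  1.52503652e+00,  1.32051221e-06,
        1.27535814e+00, -1.46008667e-01]), 'qvel': array([-0.0013039 ,  0.00117717,  0.00213583, -0.00015892, -0.0022136 ,
       -0.00047625]), 'joint_efforts': array([ 4.26207798e-04, -4.31237698e+01, -2.44217741e+01,  7.15392851e-02,
        5.61062491e-02, -1.20130626e-04]), 'tool_pos': array([ 0.23240333, -0.47030813,  0.22604208]), 'tool_rot': array([-1.71763729,  1.56927919,  1.88276485]), 'contact_force': array([ 0.34388387, -0.10419291, -0.00165289]), 'torque': array([-0.06242622,  0.01367064,  0.0208589 ]), 'opening': 0.09147918003170005}
scene 611.359258237261 [-0.29598748  0.07448683  1.10680876] [ 0.65430221 -0.05752279 -0.75404227]
side 597.2838482658988 [ 0.39628703 -1.06542909  0.54953413] [ 0.16950232  0.90768422 -0.38389884]
{'fx': 353.2149401954973, 'fy': 353.2149401954973, 'cx': 321.32959275455386, 'cy': 240.33187602301558, 'k1': 0.01923147373654114, 'tool_from_camera': array([[-6.25745694e-05, -2.98202285e-01,  9.54502694e-01,
        -1.58053851e-01],
       [ 9.99999866e-01,  4.72316337e-04,  2.13116603e-04,
         8.89761437e-04],
       [-5.14379074e-04,  9.54502579e-01,  2.98202216e-01,
        -7.91303293e-02],
       [ 0.00000000e+00,  0.00000000e+00,  0.00000000e+00,
         1.00000000e+00]])}
```

View pics/scene0.png

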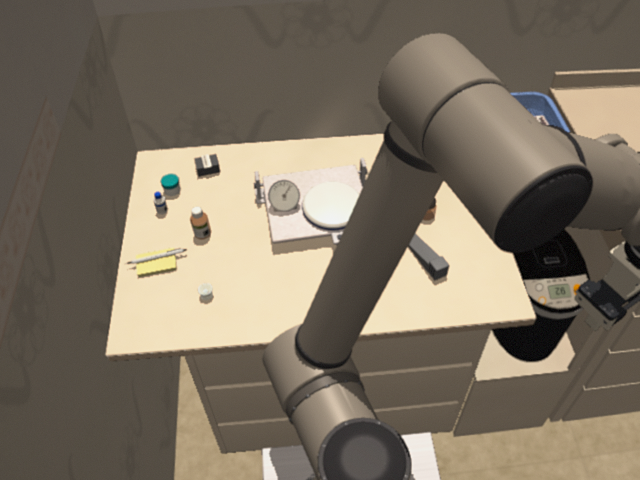

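View pics/side0.png

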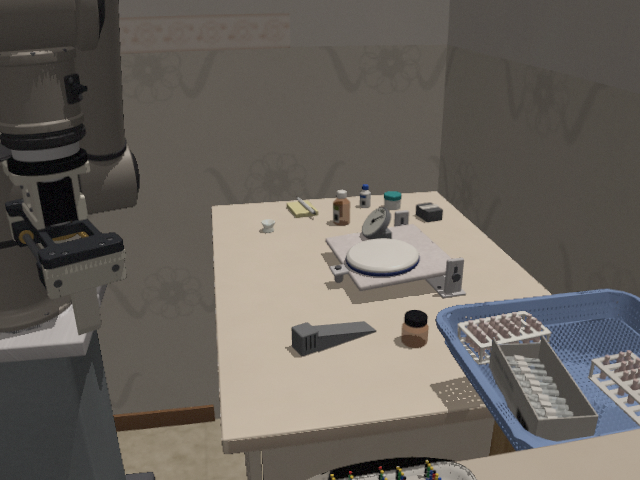

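View pics/wrist0.png

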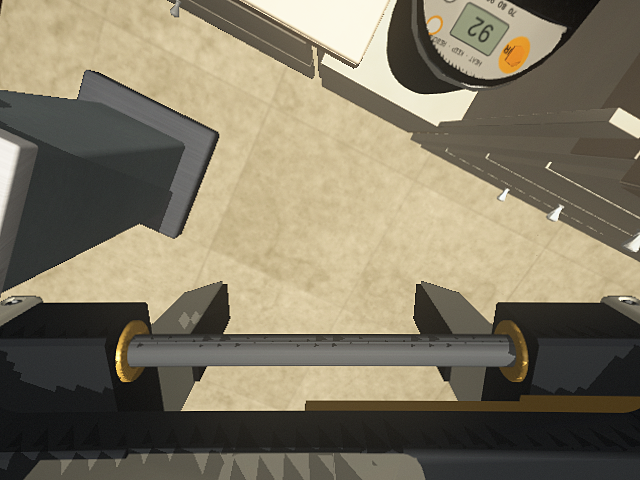

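The wedge block is at about (305,338) in the side view, with its thin end at (375,327). The jar is at (415,330) and the front foot at (337,272). I'll enlarge these areas to get better pixel positions.

Run:
```python
import cv2
a=cv2.imread('pics/side0.png')[220:370,270:470];cv2.imwrite('pics/side0z.png',cv2.resize(a,None,fx=4,fy=4,interpolation=cv2.INTER_CUBIC))
a=cv2.imread('pics/scene0.png')[150:300,250:450];cv2.imwrite('pics/scene0z.png',cv2.resize(a,None,fx=4,fy=4,interpolation=cv2.INTER_CUBIC))
```

```text
(no output)
```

View pics/side0z.png

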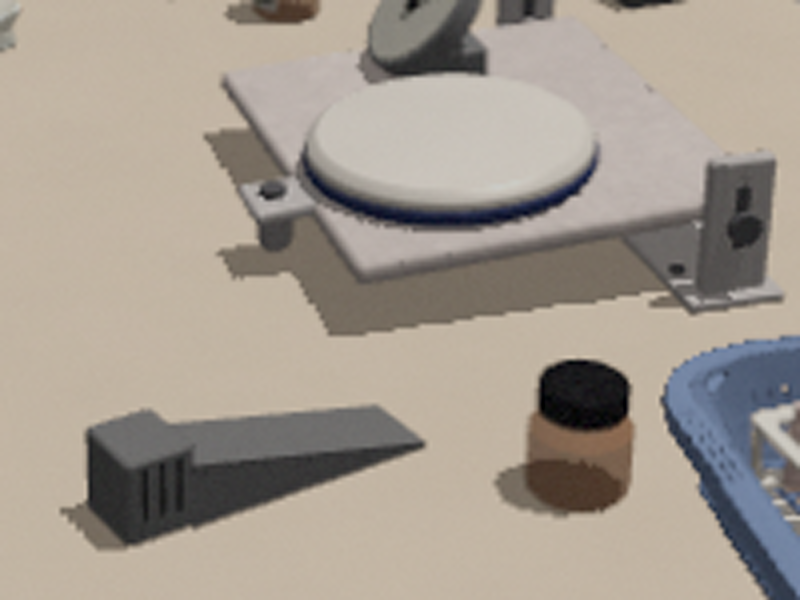

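View pics/scene0z.png

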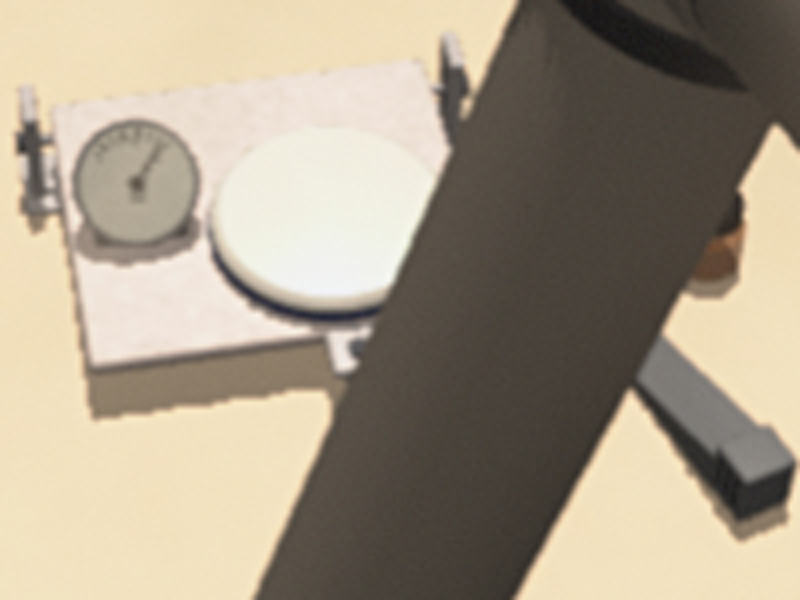

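Run:
```python
from h import *
from scipy.optimize import least_squares
S=lambda x,y:('side',(270+x/4,220+y/4)); C=lambda x,y:('scene',(250+x/4,150+y/4))
# wedge local points
obs=[((-.016,-.018,.02),S(133,470)),((-.016,.018,.02),S(88,432)),((.016,.018,.02),S(152,410)),((.016,-.018,.02),S(195,452)),
((-.016,-.018,-.02),S(133,545)),((.131,-.018,-.019),S(425,444)),((.131,.018,-.017),S(378,405)),
((-.016,-.018,.02),C(795,464)),((-.016,.018,.02),C(738,487)),((-.016,.018,-.02),C(740,518)),((.016,-.018,.02),C(766,425)),((.016,.018,.02),C(714,458))]
def f(q,pr=0):
    r=[]
    for l,(c,uv) in obs:
        X=[q[0]+np.cos(q[2])*l[0]-np.sin(q[2])*l[1],q[1]+np.sin(q[2])*l[0]+np.cos(q[2])*l[1],.02+l[2]]
        r.append(proj(c,X)-uv)
    r=np.array(r)
    if pr: print(np.round(r,1))
    return r.ravel()
o=least_squares(f,[.4,-.25,.5],loss='soft_l1');print('wedge',o.x);f(o.x,1)
from itertools import product
# platform corners
for n,(c,uv),z in [('FR',S(365,273),.045),('FL',S(225,78),.045),('FLscene',C(92,366),.045),('BLscene',C(55,107),.05),('BRscene',C(418,62),.05),
 ('screw side',S(272,190),.04),('foot bottom side',S(275,248),.010),('screwscene',C(355,350),.045),('jar',S(578,500),0.003),('bottle',('side',(342,221)),0),('dish',('side',(268,230)),0),('dish',('scene',(206,296)),0),('jar lid side',S(584,380),.052)]:
    print(n,np.round(ray(c,*uv,z),4))
```

```text
wedge [ 0.51760511 -0.25220897  0.37374581]
[[-1.3 -0.8]
 [-1.3 -1.6]
 [-0.2 -1.6]
 [ 0.6 -2.2]
 [-0.8  1.7]
 [ 0.4 -0.1]
 [-0.1 -0.5]
 [ 1.5 -2.3]
 [ 2.2 -2.2]
 [-0.6  0.9]
 [ 0.7 -2.5]
 [ 0.3 -5. ]]
FR [ 0.637  -0.1451  0.045 ]
FL [0.6173 0.084  0.045 ]
FLscene [0.6098 0.1139 0.045 ]
BLscene [0.8198 0.1283 0.05  ]
BRscene [ 0.837  -0.1022  0.05  ]
screw side [ 0.6158 -0.044   0.04  ]
foot bottom side [ 0.6168 -0.0474  0.01  ]
screwscene [ 0.6064 -0.0363  0.045 ]
jar [ 0.6948 -0.2784  0.003 ]
bottle [0.698  0.2938 0.    ]
dish [0.5099 0.2709 0.    ]
dish [0.505  0.2703 0.    ]
jar lid side [ 0.6987 -0.2655  0.052 ]
```

```bash
cat >> h.py <<'E'
def plan(p,psi):
    """shift in tool axes/0.4 and twist/60deg to go to p with tool z heading psi"""
    s=robot.observe();T=toolT(s);R=T[:3,:3]
    Rt=np.array([[0,0,-1],[-np.sin(psi),np.cos(psi),0],[np.cos(psi),np.sin(psi),0]]).T
    d=R.T@(np.array(p)-T[:3,3]);rv=Ro.from_matrix(R.T@Rt).as_rotvec()
    print('pos',T[:3,3].round(4),'zdir',R[:,2].round(4),'xdir',R[:,0].round(4),'t',s['time'],'F',s['contact_force'].round(1),'open',s['opening'])
    print('shift',(d/.4).round(4),'twist',(rv/np.radians(60)).round(4))
E
python3 - <<'E'
from h import *
plan([.518,-.252,.15],.374)
E
```

```text
pos [ 0.2325 -0.4704  0.2262] zdir [-8.966e-01 -4.429e-01 -2.000e-04] xdir [-3.0e-04  1.1e-03 -1.0e+00] t 0.15 F [-0.4 -0.1 -0.2] open 0.09148273835072329
shift [ 0.1909 -0.1732 -0.8818] twist [-2.919e+00 -1.600e-03 -2.000e-04]
```

Request:
move_arm([
  [0,-0.03,-0.15,-0.17],
  [0,-0.06,-0.3,-0.34],
  [0,-0.1,-0.45,-0.51],
  [0,-0.14,-0.6,-0.68],
  [0,-0.17,-0.74,-0.85],
], gripper=0)

```text
time: 0.78
tool_pos: [0.4691, -0.2769, 0.2266]
tool_rot: [-1.653, 1.571, 2.844]
contact_force: [1.0, -0.8, 0.2]
opening: 0.0922
```

Request:
move_arm([
  [0,0,0,-0.17],
  [0,0,0,-0.34],
  [0,0,0,-0.51],
  [0,0,0,-0.68],
  [0,0,0,-0.85],
])

```text
time: 1.4
tool_pos: [0.4677, -0.2785, 0.2264]
tool_rot: [-2.837, 1.57, 2.55]
contact_force: [0.2, 0.4, -0.2]
opening: 0.0917
```

Request:
move_arm([
  [0,0,0,-0.17],
  [0,0,0,-0.34],
  [0,0,0,-0.51],
  [0,0,0,-0.68],
  [0,0,0,-0.85],
])

```text
time: 2.02
tool_pos: [0.4676, -0.2785, 0.2264]
tool_rot: [2.584, 1.57, 2.578]
contact_force: [0.7, 0.1, 0.4]
opening: 0.0919
```

Run:
```python
from h import *
plan([.478,-.268,.19],.374)
```

```text
pos [ 0.4676 -0.2785  0.2264] zdir [ 1.0e+00 -6.5e-03 -6.0e-04] xdir [-6.e-04  4.e-04 -1.e+00] t 2.025 F [0.7 0.1 0.4] open 0.09193247718412535
shift [0.091  0.0265 0.0258] twist [-0.3634 -0.0005 -0.0005]
```

Request:
move_arm([
  [0,0.01,0,-0.15],
  [0,0.02,0,-0.3],
  [0,0.025,0,-0.363],
  [0,0.025,0,-0.363],
])

```text
time: 2.52
tool_pos: [0.4678, -0.2685, 0.2265]
tool_rot: [2.27, 1.57, 2.637]
contact_force: [1.0, -1.0, 0.2]
opening: 0.092
```

Run:
```python
from h import *
import json
s=robot.observe();json.dump([list(s['tool_pos']),list(s['tool_rot'])],open('w1.json','w'))
snap('wrist','wrist1');snap('scene','scene1')
```

```text
(no output)
```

View pics/wrist1.png

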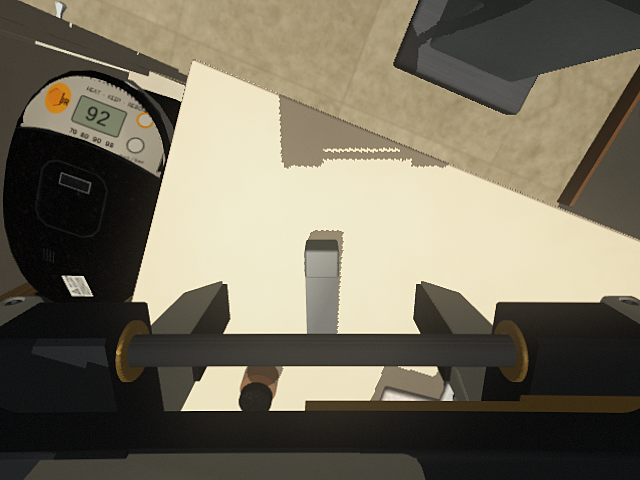

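View pics/scene1.png

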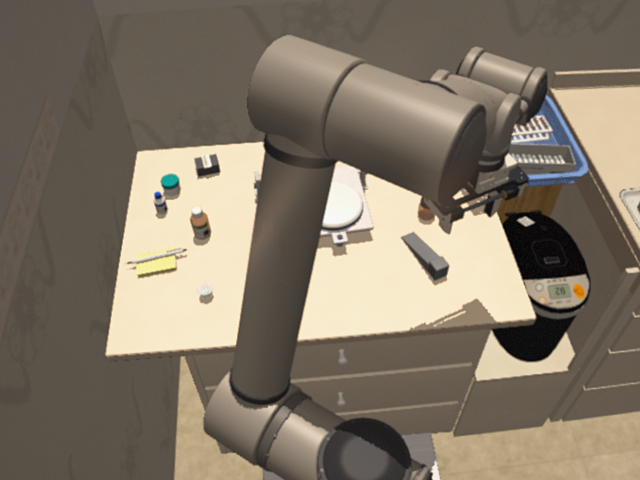

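Wrist view: the wedge block top is at (321,263) with the slope running down the picture, well aligned. In the scene view both the wedge (block at 437,268) and the foot's screw (339,239) are now unobstructed. I'll enlarge those.

Run:
```python
import cv2
a=cv2.imread('pics/scene1.png')[180:300,310:470];cv2.imwrite('pics/scene1z.png',cv2.resize(a,None,fx=5,fy=5,interpolation=cv2.INTER_CUBIC))
a=cv2.imread('pics/wrist1.png')[220:340,240:400];cv2.imwrite('pics/wrist1z.png',cv2.resize(a,None,fx=5,fy=5,interpolation=cv2.INTER_CUBIC))
```

```text
(no output)
```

View pics/scene1z.png

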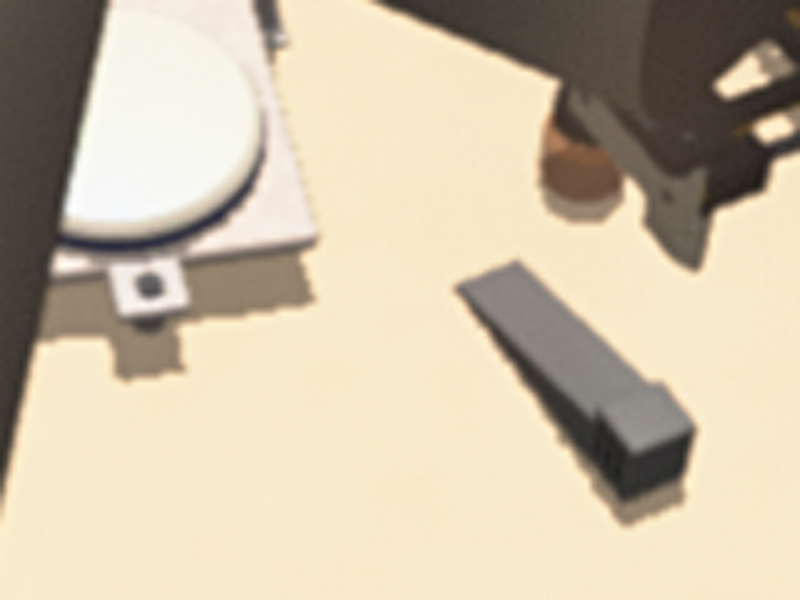

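View pics/wrist1z.png

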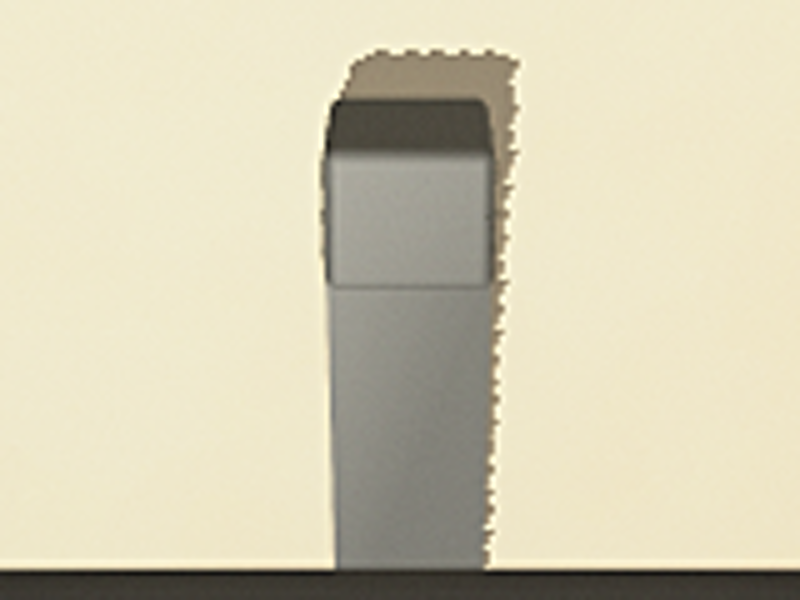

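```bash
cat > fit.py <<'E'
from h import *
import json
from scipy.optimize import least_squares
a=json.load(open('w1.json'));s1={'tool_pos':np.array(a[0]),'tool_rot':np.array(a[1])}
S=lambda x,y:('side',(270+x/4,220+y/4),None); C=lambda x,y:('scene',(310+x/5,180+y/5),None);W=lambda x,y:('wrist',(240+x/5,220+y/5),s1)
obs=[((-.016,-.018,.02),S(133,470)),((-.016,.018,.02),S(88,432)),((.016,.018,.02),S(152,410)),((.016,-.018,.02),S(195,452)),
((-.016,-.018,-.02),S(133,545)),((.131,-.018,-.019),S(425,444)),((.131,.018,-.017),S(378,405)),
((-.016,-.018,.02),C(695,428)),((-.016,.018,.02),C(628,452)),((-.016,.018,-.02),C(625,501)),((.016,-.018,.02),C(657,383)),((.016,.018,.02),C(598,405)),
((.131,.018,-.017),C(457,287)),((.131,-.018,-.017),C(518,261)),
((-.016,-.018,.02),W(329,152)),((-.016,.018,.02),W(490,152)),((.016,-.018,.02),W(329,286)),((.016,.018,.02),W(490,286)),]
def f(q,pr=0):
    r=[]
    for l,(c,uv,s) in obs:
        X=[q[0]+np.cos(q[2])*l[0]-np.sin(q[2])*l[1],q[1]+np.sin(q[2])*l[0]+np.cos(q[2])*l[1],.02+l[2]]
        r.append(proj(c,X,s)-uv)
    r=np.array(r)
    if pr: print(np.round(r,1).tolist())
    return r.ravel()
o=least_squares(f,[.5,-.25,.37],loss='soft_l1');print('wedge',o.x);f(o.x,1)
full=obs
for k in('side','scene','wrist'):
    obs=[x for x in full if x[1][0]==k];q=least_squares(f,[.5,-.25,.37]);print(k,q.x,q.cost)
obs=full
# foot: screw centre seen in side and scene -> triangulate
A=[];b=[]
def tri(L):
    g=lambda X:np.concatenate([proj(c,X)-uv for c,uv,_ in L]);r=least_squares(g,[.61,-.04,.04]);return r.x,r.cost
print('screw',tri([S(272,188),C(150,286)]))
print('tab FR/FL corner scene z.04',ray('scene',310+188/5,180+304/5,.04),ray('scene',310+120/5,180+316/5,.04))
print('jar',ray('side',270+578/4,220+500/4,.003))
plan([o.x[0],o.x[1],.1],o.x[2])
E
python3 fit.py
```

```text
wedge [ 0.51613391 -0.2514225   0.36213476]
[[-2.4, -1.0], [-2.2, -1.8], [-1.0, -1.7], [-0.4, -2.2], [-1.9, 1.5], [-0.2, 0.2], [-0.5, -0.3], [1.0, -1.3], [0.8, -0.3], [-0.9, 0.7], [0.7, -2.3], [-1.0, -1.1], [-0.7, -1.6], [-0.0, -1.5], [-2.3, -0.5], [0.4, -0.3], [-2.0, 1.4], [-0.2, 1.6]]
side [ 0.51801421 -0.25467726  0.38671083] 6.549493968920897
scene [ 0.51317313 -0.25071567  0.35752779] 5.4281249677570305
wrist [ 0.51521547 -0.2506293   0.3678788 ] 4.564108791707967
screw (array([ 0.61566026, -0.03984051,  0.03797846]), np.float64(0.6797487365181107))
tab FR/FL corner scene z.04 [ 0.59873246 -0.05586638  0.04      ] [ 0.59478565 -0.02418363  0.04      ]
jar [ 0.69483495 -0.27839535  0.003     ]
pos [ 0.4679 -0.2686  0.2266] zdir [ 9.337e-01  3.581e-01 -2.000e-04] xdir [-3.e-04  1.e-04 -1.e+00] t 2.625 F [-0.3 -0.2  0. ] open 0.09184450927900353
shift [ 0.3164 -0.0031  0.1282] twist [ 0.0039 -0.0002 -0.0002]
```

Request:
move_arm([
  [0,-0.002,0.065,0],
  [0.1,-0.003,0.126,0],
  [0.22,-0.003,0.126,0],
  [0.34,-0.003,0.126,0],
  [0.42,-0.003,0.126,0],
])

```text
time: 3.25
tool_pos: [0.5145, -0.2511, 0.0563]
tool_rot: [2.223, 1.568, 2.589]
contact_force: [0.5, -0.0, -0.2]
opening: 0.0921
```

Run:
```python
from h import *
plan([.5155,-.251,.007],.366)
snap('side','side2');a=cv2.imread('pics/side2.png')[200:400,200:500];cv2.imwrite('pics/side2z.png',cv2.resize(a,None,fx=2.5,fy=2.5))
```

```text
pos [ 0.5145 -0.2511  0.0563] zdir [ 0.9336  0.3584 -0.0016] xdir [-0.0022  0.0014 -1.    ] t 3.25 F [ 0.5 -0.  -0.2] open 0.09207757096212299
shift [ 0.1233 -0.0008  0.0025] twist [ 0.0005 -0.0015 -0.002 ]
```

View pics/side2z.png

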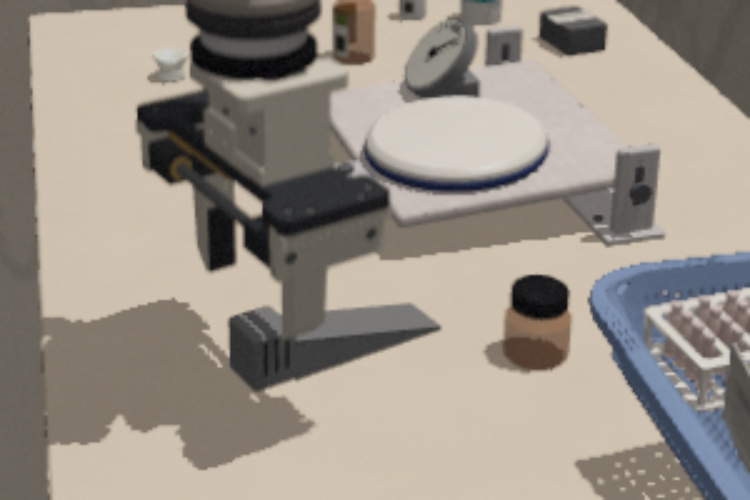

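The fingers straddle the block, one on each side (side zoom about 215,240 and 305,300). Next I lower and close.

Request:
move_arm([
  [0.05,0,0.002,0],
  [0.09,0,0.002,0],
  [0.115,0,0.002,0],
  [0.122,0,0.002,0],
  [0.122,0,0.002,0],
])

```text
time: 3.92
tool_pos: [0.5163, -0.2516, 0.0103]
tool_rot: [-1.031, 1.57, -0.663]
contact_force: [1.4, -0.3, 0.5]
opening: 0.0917
```

Request:
move_arm([
  [0,0,0,0],
  [0,0,0,0],
  [0,0,0,0],
  [0,0,0,0],
  [0,0,0,0],
], gripper=1, squeeze=35)

```text
time: 4.55
tool_pos: [0.5162, -0.2514, 0.01]
tool_rot: [-1.639, 1.571, -1.272]
contact_force: [0.5, 0.6, -0.7]
opening: 0.0465
```

Run:
```python
from h import *
psi=.08;P=np.array([.6155,-.040]);u=np.array([np.cos(psi),np.sin(psi)])
g=P-u*.156; print(g)
plan([*g,.0075],psi)
```

```text
[ 0.45999893 -0.05246669]
pos [ 0.5162 -0.2514  0.01  ] zdir [ 0.9331  0.3595 -0.    ] xdir [ 0.e+00 -1.e-04 -1.e+00] t 4.55 F [ 0.5  0.6 -0.7] open 0.04647204550393804
shift [0.0061 0.5146 0.0478] twist [2.748e-01 0.000e+00 1.000e-04]
```

Request:
move_arm([
  [0,0,0,0],
  [0,0,0,0],
  [0,0,0,0],
  [0,0,0,0],
])

```text
time: 5.05
tool_pos: [0.5161, -0.2513, 0.0099]
tool_rot: [2.357, 1.571, 2.725]
contact_force: [-0.1, 0.1, 1.2]
opening: 0.0357
```

Request:
move_arm([
  [-0.03,0,-0.02,0],
  [-0.03,0.03,-0.08,0],
  [-0.03,0.06,-0.14,0.03],
  [-0.03,0.1,-0.17,0.08],
  [-0.03,0.17,-0.14,0.14],
])

```text
time: 5.68
tool_pos: [0.4383, -0.2089, 0.0227]
tool_rot: [-1.227, 1.57, -1.011]
contact_force: [-0.3, -0.1, -1.3]
opening: 0.0359
```

Run:
```python
from h import *
plan([.44,-.054,.022],.08)
```

```text
pos [ 0.4383 -0.2089  0.0227] zdir [9.767e-01 2.144e-01 3.000e-04] xdir [ 5.e-04 -7.e-04 -1.e+00] t 5.675 F [-0.3 -0.1 -1.3] open 0.03589305521964701
shift [0.0014 0.3773 0.0873] twist [0.13   0.0003 0.0008]
```

Request:
move_arm([
  [0,0.08,0.02,0.03],
  [0,0.17,0.04,0.07],
  [0,0.26,0.06,0.1],
  [0,0.34,0.08,0.13],
  [0,0.377,0.087,0.13],
])

```text
time: 6.3
tool_pos: [0.4402, -0.0523, 0.0225]
tool_rot: [-0.551, 1.57, -0.465]
contact_force: [0.0, -0.8, -1.3]
opening: 0.0356
```

Request:
move_arm([
  [0,0,0,0],
])

```text
time: 6.42
tool_pos: [0.4404, -0.0531, 0.0223]
tool_rot: [-0.711, 1.57, -0.624]
contact_force: [-0.2, -0.2, -1.3]
opening: 0.0356
```

Run:
```python
from h import *
import json
s=robot.observe();json.dump([list(s['tool_pos']),list(s['tool_rot'])],open('w3.json','w'))
plan([.46,-.0525,.0095],.08)
snap('side','side3');snap('wrist','wrist3');snap('scene','scene3')
a=cv2.imread('pics/side3.png')[220:370,250:450];cv2.imwrite('pics/side3z.png',cv2.resize(a,None,fx=4,fy=4,interpolation=cv2.INTER_CUBIC))
```

```text
pos [ 0.4404 -0.0531  0.0223] zdir [9.962e-01 8.700e-02 6.000e-04] xdir [ 6.e-04 -5.e-04 -1.e+00] t 6.425 F [-0.2 -0.2 -1.3] open 0.03555734826655167
shift [ 0.0321 -0.0027  0.0488] twist [0.0068 0.0006 0.0005]
```

View pics/side3z.png

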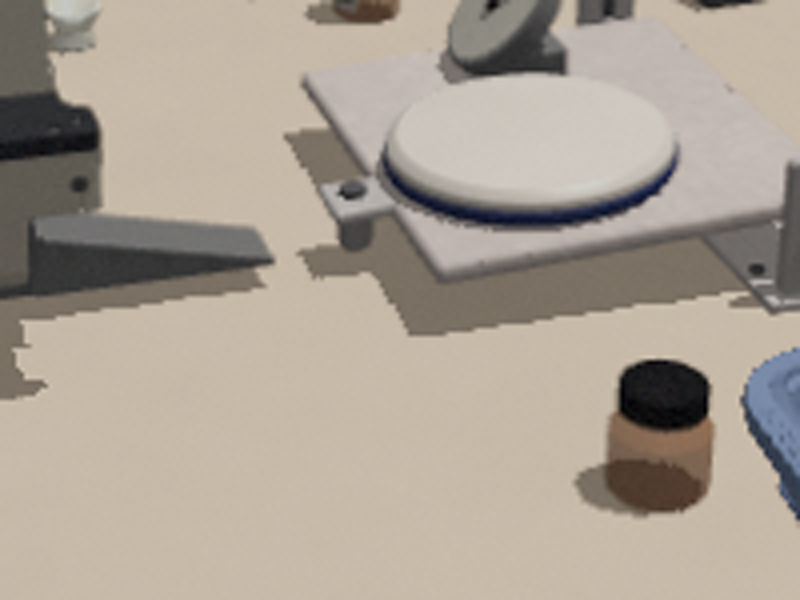

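View pics/wrist3.png

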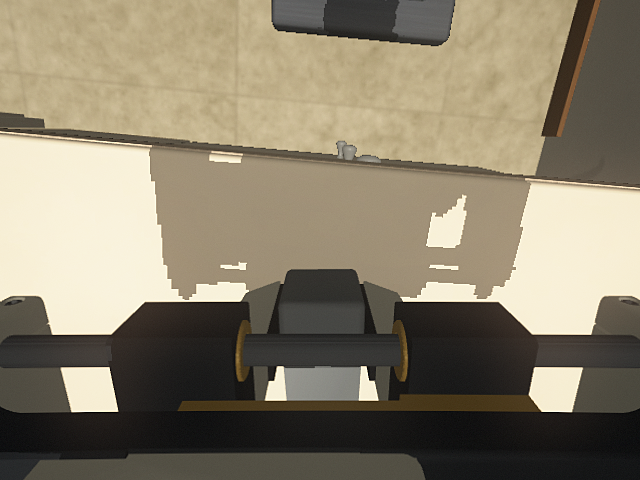

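View pics/scene3.png

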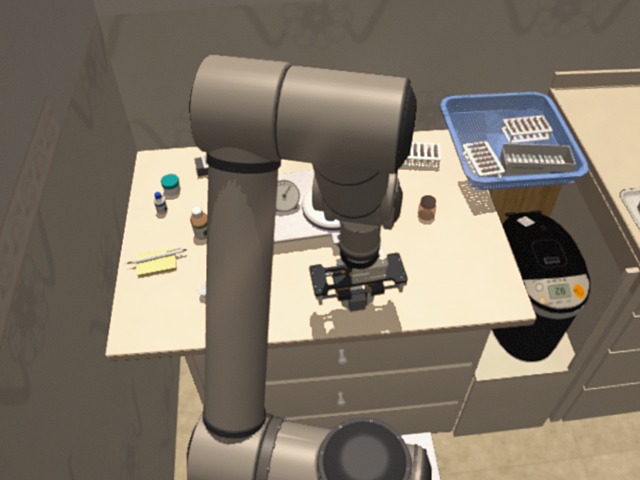

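Run:
```python
from h import *
Z=lambda x,y:(250+x/4,220+y/4)
s=robot.observe();T=toolT(s)
for n,p,z in [('tip right',Z(273,262),.0135),('tip left top',Z(252,228),.0155),('foot bot centre',Z(355,246),.010),('foot bot -z5',Z(355,246),.005),('foot bot z15',Z(355,246),.015)]:
    w=ray('side',*p,z);l=T.T[:3,:3]@(w-T[:3,3]);print(n,w.round(4),'tool y,z',l[1:].round(4))
P=np.array([.6155,-.040,.03]);print((T[:3,:3].T@(P-T[:3,3])).round(4))
# dial zoom
a=cv2.imread('pics/scene3.png')[170:220,260:330];cv2.imwrite('pics/dial3.png',cv2.resize(a,None,fx=8,fy=8,interpolation=cv2.INTER_CUBIC))
```

```text
tip right [ 0.5736 -0.0607  0.0135] tool y,z [-0.0176  0.132 ]
tip left top [ 0.5692 -0.0271  0.0155] tool y,z [0.0163 0.1304]
foot bot centre [ 0.6172 -0.0453  0.01  ] tool y,z [-0.006   0.1767]
foot bot -z5 [ 0.6193 -0.0359  0.005 ] tool y,z [0.0033 0.1795]
foot bot z15 [ 0.6152 -0.0548  0.015 ] tool y,z [-0.0152  0.1739]
[-0.0078 -0.0005  0.1754]
```

View pics/dial3.png

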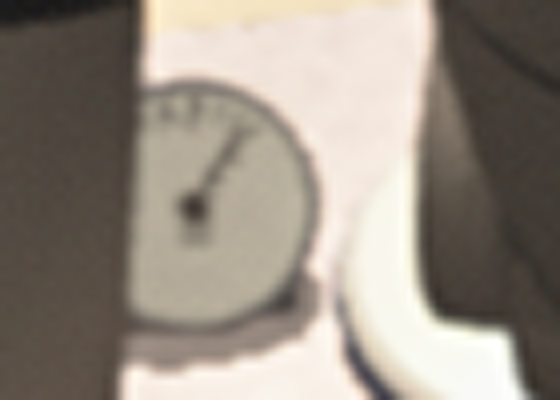

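Request:
move_arm([
  [0.012,0,0.015,0.003],
  [0.024,0,0.03,0.006],
  [0.03,0,0.04,0.006],
  [0.03,0,0.05,0.006],
  [0.03,0,0.06,0.006],
])

```text
time: 7.2
tool_pos: [0.4644, -0.0513, 0.0098]
tool_rot: [3.073, 1.57, -3.132]
contact_force: [-2.3, -0.4, 2.6]
opening: 0.0357
```

Request:
move_arm([
  [0,0,0.01,0],
  [0,0,0.02,0],
  [0,0,0.03,0],
  [0,0,0.04,0],
  [0,0,0.05,0],
])

```text
time: 7.82
tool_pos: [0.4845, -0.0497, 0.0099]
tool_rot: [-0.505, 1.571, -0.426]
contact_force: [-1.3, -0.3, -0.9]
opening: 0.0355
```

Run:
```python
from h import *
plan([.6155,-.04,.01],.08)
snap('side','side4')
a=cv2.imread('pics/side4.png')[220:370,250:450];cv2.imwrite('pics/side4z.png',cv2.resize(a,None,fx=4,fy=4,interpolation=cv2.INTER_CUBIC))
```

```text
pos [ 0.4845 -0.0497  0.0099] zdir [9.969e-01 7.860e-02 2.000e-04] xdir [ 2.e-04 -1.e-04 -1.e+00] t 7.825 F [-1.3 -0.3 -0.9] open 0.03552945925739609
shift [-3.000e-04 -1.600e-03  3.283e-01] twist [-0.0013  0.0002  0.0001]
```

View pics/side4z.png

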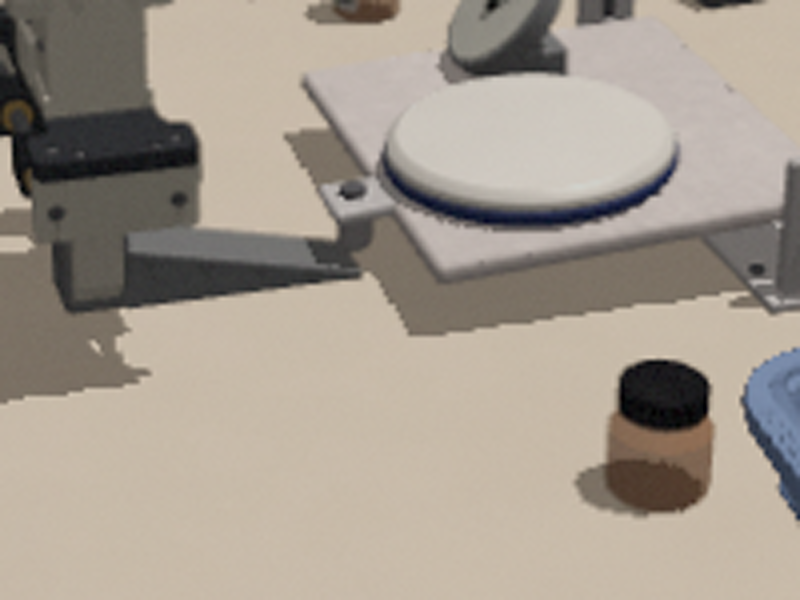

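The thin end is now beneath the foot (tip at zoom (360,272), foot at (355,240)), and it looks centred sideways. I'll push on slowly.

Request:
move_arm([
  [0,0,0.005,0],
  [0,0,0.01,0],
  [0,0,0.015,0],
  [0,0,0.02,0],
  [0,0,0.025,0],
])

```text
time: 8.5
tool_pos: [0.4943, -0.0489, 0.0099]
tool_rot: [-1.216, 1.571, -1.137]
contact_force: [-0.2, 0.1, -1.2]
opening: 0.0357
```

Request:
move_arm([
  [0,0,0.005,0],
  [0,0,0.01,0],
  [0,0,0.015,0],
  [0,0,0.02,0],
  [0,0,0.025,0],
])

```text
time: 9.12
tool_pos: [0.5007, -0.0478, 0.0098]
tool_rot: [2.942, 1.563, 3.021]
contact_force: [-11.7, -1.9, 9.9]
opening: 0.0355
```

Request:
move_arm([
  [0,0,0.005,0],
  [0,0,0.01,0],
  [0,0,0.015,0],
  [0,0,0.02,0],
  [0,0,0.025,0],
])

```text
time: 9.75
tool_pos: [0.5107, -0.0469, 0.0098]
tool_rot: [2.945, 1.564, 3.024]
contact_force: [-12.4, -1.4, 10.0]
opening: 0.0358
```

```bash
cat > look.py <<'E'
import sys
from h import *
n=sys.argv[1]
plan([.6155,-.04,.01],.08)
im=snap('scene','scene'+n)[:,:,::-1]
A=cv2.resize(im[170:220,255:325],None,fx=8,fy=8,interpolation=cv2.INTER_CUBIC)
if len(sys.argv)>2:
    b=snap('side','side'+n)[:,:,::-1][220:320,270:410]
    A=np.vstack([A[:, :560],cv2.resize(b,(560,400),interpolation=cv2.INTER_CUBIC)])[:800]
    A=cv2.resize(A,None,fx=.75,fy=.75)
cv2.imwrite(f'pics/look{n}.png',A)
E
python3 look.py 5 s
```

```text
pos [ 0.5107 -0.0469  0.0098] zdir [ 0.9968  0.079  -0.0071] xdir [-7.1e-03  8.0e-04 -1.0e+00] t 9.75 F [-12.4  -1.4  10. ] open 0.035783674672213314
shift [-0.0023 -0.0034  0.2626] twist [-0.0008 -0.0067 -0.0013]
```

View pics/look5.png

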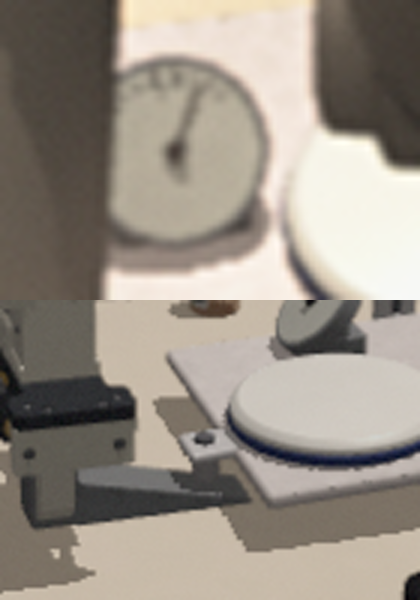

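Request:
move_arm([
  [0,0,0.004,0],
  [0,0,0.008,0],
  [0,0,0.012,0],
  [0,0,0.016,0],
  [0,0,0.02,0],
])

```text
time: 10.48
tool_pos: [0.5187, -0.0463, 0.0098]
tool_rot: [2.95, 1.564, 3.03]
contact_force: [-12.6, -0.6, 9.1]
opening: 0.036
```

Request:
move_arm([
  [0,0,0.004,0],
  [0,0,0.008,0],
  [0,0,0.012,0],
  [0,0,0.016,0],
  [0,0,0.02,0],
])

```text
time: 11.1
tool_pos: [0.5268, -0.0458, 0.0098]
tool_rot: [2.956, 1.564, 3.035]
contact_force: [-12.4, -0.1, 9.1]
opening: 0.0361
```

```bash
python3 look.py 6 s
```

```text
pos [ 0.5268 -0.0458  0.0098] zdir [ 0.9969  0.0789 -0.0068] xdir [-6.9e-03  7.0e-04 -1.0e+00] t 11.1 F [-12.4  -0.1   9.1] open 0.03611027698380102
shift [-0.002  -0.0031  0.2223] twist [-0.001  -0.0065 -0.0012]
```

View pics/look6.png

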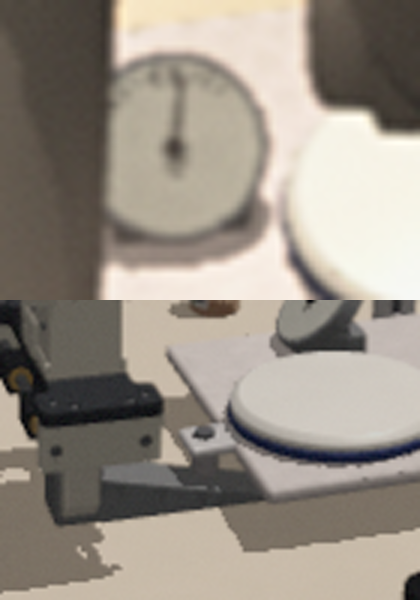

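View pics/side6.png

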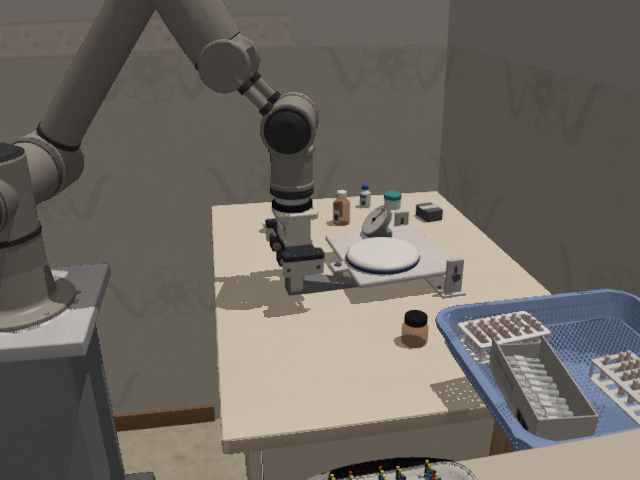

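```bash
cat > dial.py <<'E'
import sys
from h import *
from scipy.optimize import least_squares
psi=.08
def face(c,tilt,n=300,R=.040):
    # tilt: extra platform tilt rad (front low positive => face leans forward)
    a=np.pi/4-tilt
    ex=np.array([np.sin(psi),-np.cos(psi),0]); f=np.array([np.cos(psi),np.sin(psi),0])
    up=np.cos(a)*np.array([0,0,1])+np.sin(a)*f
    px=[]
    L=[(-R,R),(R,R),(R,-R),(-R,-R)]
    for x,y in L: px.append(proj('scene',c+x*ex+y*up))
    return np.float32(px)
def rect(im,c,tilt):
    n=400
    H=cv2.getPerspectiveTransform(face(c,tilt),np.float32([[0,0],[n,0],[n,n],[0,n]]))
    return cv2.warpPerspective(im,H,(n,n),flags=cv2.INTER_CUBIC)
if __name__=='__main__':
    # centre from scene0: pivot pixel at crop (135,183)/4+(250,150); z guess
    out=[]
    for f,uv,t in [('scene0',(250+136/4,150+183/4),.055),(sys.argv[1],(255+float(sys.argv[2])/6,170+float(sys.argv[3])/6),float(sys.argv[4]))]:
        im=cv2.imread(f'pics/{f}.png');c=ray('scene',*uv,.085);print(c)
        r=rect(im,c,t);out.append(r)
    cv2.imwrite('pics/rect_%s.png'%sys.argv[1],np.hstack(out))
E
python3 dial.py scene6 175 148 .018
```

```text
[0.71344104 0.08111829 0.085     ]
[0.71695848 0.08054558 0.085     ]
```

View pics/rect_scene6.png

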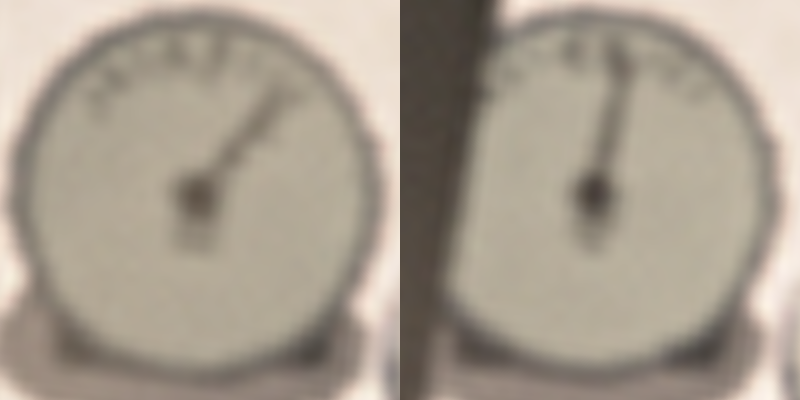

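Rectified dial: needle tip at (622,60) over the pivot at (594,195), so about -0.19 rad. The long ticks are at x≈575 and 613. About 13 mm of travel remains, so I'll do 8 mm and look again.

Request:
move_arm([
  [0,0,0.004,0],
  [0,0,0.008,0],
  [0,0,0.012,0],
  [0,0,0.016,0],
  [0,0,0.02,0],
])

```text
time: 11.82
tool_pos: [0.5348, -0.0451, 0.0098]
tool_rot: [2.958, 1.564, 3.037]
contact_force: [-12.2, -2.3, 8.5]
opening: 0.0357
```

```bash
python3 look.py 7; python3 dial.py scene7 175 148 .009
```

```text
pos [ 0.5348 -0.0451  0.0098] zdir [ 0.9969  0.079  -0.0068] xdir [-6.9e-03  7.0e-04 -1.0e+00] t 11.825 F [-12.2  -2.3   8.5] open 0.03572462952648025
shift [-0.0018 -0.0031  0.2022] twist [-0.0009 -0.0065 -0.0012]
[0.71344104 0.08111829 0.085     ]
[0.71695848 0.08054558 0.085     ]
```

View pics/rect_scene7.png

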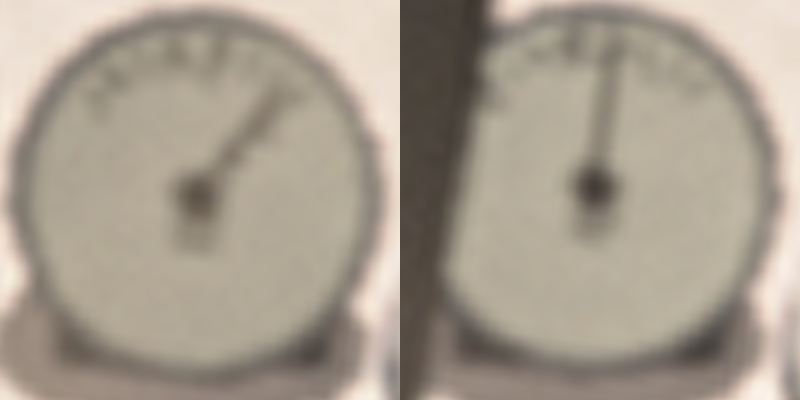

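Needle tip is now at (611,55) over the pivot at (594,187), so about -0.1. I'll push about 6.5 mm more.

Request:
move_arm([
  [0,0,0.004,0],
  [0,0,0.008,0],
  [0,0,0.012,0],
  [0,0,0.016,0],
  [0,0,0.016,0],
])

```text
time: 12.5
tool_pos: [0.5417, -0.0446, 0.0098]
tool_rot: [2.954, 1.565, 3.033]
contact_force: [-10.3, -0.4, 6.9]
opening: 0.0354
```

```bash
python3 look.py 8; python3 dial.py scene8 175 147 .002
```

```text
pos [ 0.5417 -0.0446  0.0098] zdir [ 0.9969  0.079  -0.0056] xdir [-5.6e-03  6.0e-04 -1.0e+00] t 12.5 F [-10.3  -0.4   6.9] open 0.03541413550130097
shift [-0.0015 -0.003   0.1847] twist [-0.0009 -0.0053 -0.001 ]
[0.71344104 0.08111829 0.085     ]
[0.71750696 0.08051726 0.085     ]
```

View pics/rect_scene8.png

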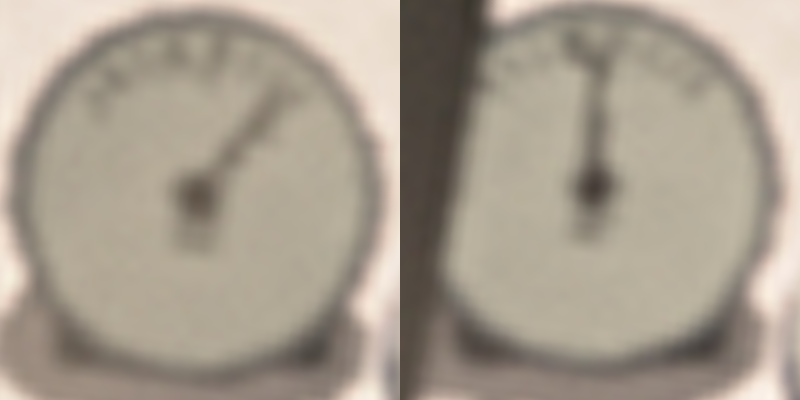

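The needle stands between the two long ticks (tip (599,60), ticks at about 577 and 613). Next I release.

Request:
move_arm([
  [0,0,0,0],
  [0,0,0,0],
  [0,0,0,0],
  [0,0,0,0],
], gripper=0)

```text
time: 13.05
tool_pos: [0.5446, -0.045, 0.0099]
tool_rot: [-0.509, 1.571, -0.43]
contact_force: [-0.0, 1.0, 0.0]
opening: 0.071
```

```bash
python3 look.py 9 s; python3 dial.py scene9 175 147 .002
```

```text
pos [ 0.5446 -0.045   0.0099] zdir [9.969e-01 7.860e-02 2.000e-04] xdir [ 3.e-04 -1.e-04 -1.e+00] t 13.05 F [-0.  1.  0.] open 0.07103703425031754
shift [-0.0002 -0.0016  0.1778] twist [-0.0013  0.0002  0.0001]
[0.71344104 0.08111829 0.085     ]
[0.71750696 0.08051726 0.085     ]
```

View pics/rect_scene9.png

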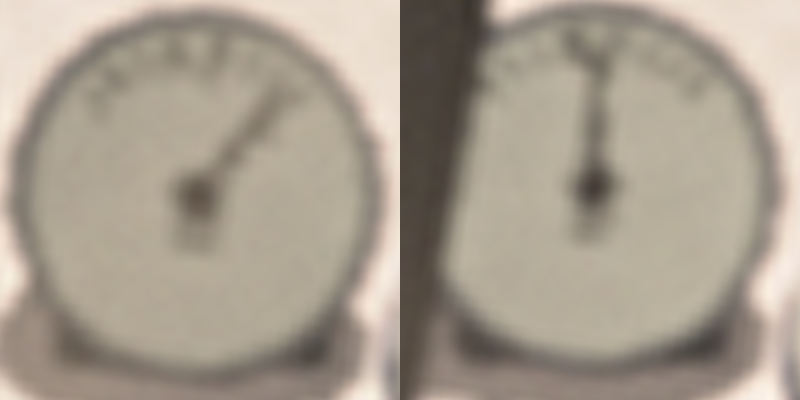

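View pics/look9.png

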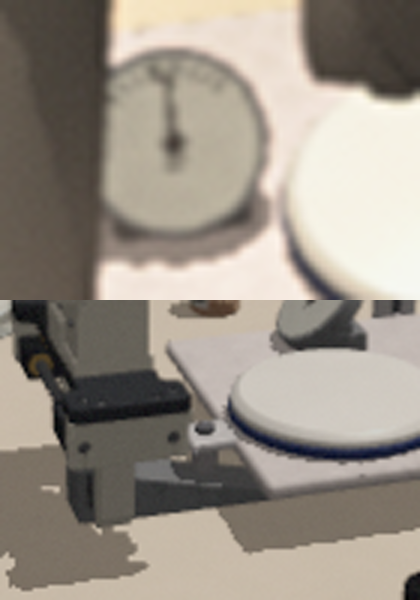

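The needle hasn't moved since I let go. Now I back away.

Request:
move_arm([
  [0,0,0,0],
  [-0.02,0,-0.01,0],
  [-0.08,0,-0.03,0],
  [-0.16,0,-0.06,0],
  [-0.26,0,-0.12,0],
])

```text
time: 13.78
tool_pos: [0.496, -0.0487, 0.1149]
tool_rot: [-3.035, 1.571, -2.956]
contact_force: [0.7, -0.1, -0.4]
opening: 0.0918
```

Request:
move_arm([
  [-0.05,-0.1,-0.05,0],
  [-0.1,-0.2,-0.1,0],
  [-0.15,-0.3,-0.15,0],
  [-0.18,-0.4,-0.2,0],
  [-0.2,-0.5,-0.2,0],
])

```text
time: 14.4
tool_pos: [0.4313, -0.2556, 0.1954]
tool_rot: [-0.855, 1.57, -0.778]
contact_force: [0.9, -0.0, -0.3]
opening: 0.0914
```

Request:
move_arm([
  [0,0,0,0],
  [0,0,0,0],
  [0,0,0,0],
  [0,0,0,0],
])

```text
time: 14.9
tool_pos: [0.4325, -0.2535, 0.1939]
tool_rot: [2.394, 1.57, 2.474]
contact_force: [-0.3, -0.7, -0.4]
opening: 0.0917
```

```bash
python3 look.py 10 s; python3 dial.py scene10 175 147 .002
```

```text
pos [ 0.4325 -0.2535  0.1939] zdir [ 9.968e-01  7.980e-02 -3.000e-04] xdir [-3.e-04  2.e-04 -1.e+00] t 14.9 F [-0.3 -0.7 -0.4] open 0.09165009226584131
shift [0.4596 0.4954 0.4987] twist [-0.0001 -0.0002 -0.0002]
[0.71344104 0.08111829 0.085     ]
[0.71750696 0.08051726 0.085     ]
```

View pics/rect_scene10.png

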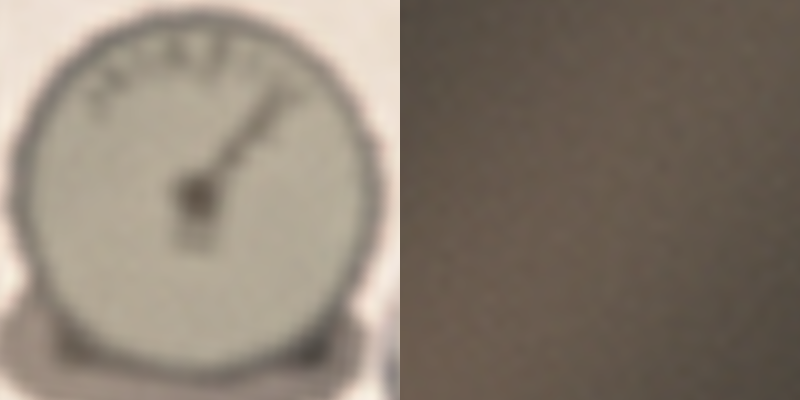

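View pics/side10.png

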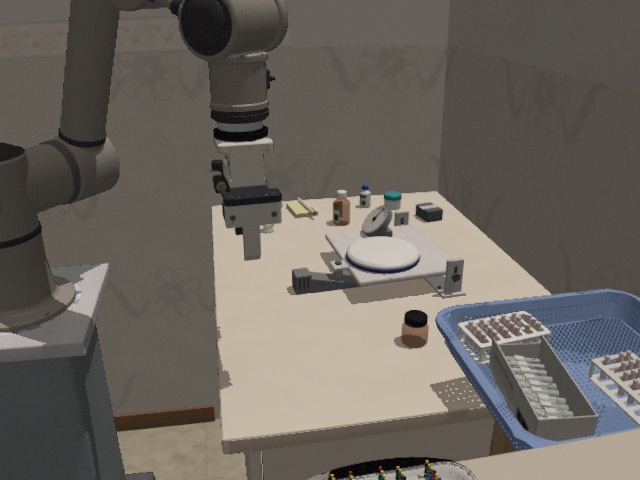

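View pics/scene10.png

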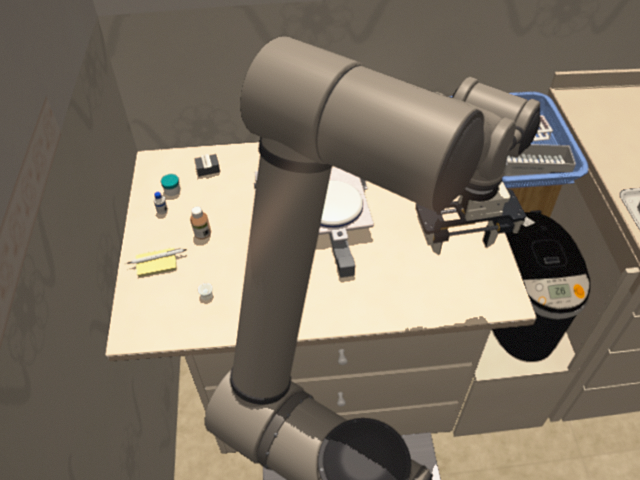

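The wedge stays put under the foot, but the arm hides the dial in this view. I'll swing further to the right so I can read it.

Request:
move_arm([
  [-0.03,-0.1,-0.1,0],
  [-0.05,-0.2,-0.2,0],
  [-0.05,-0.3,-0.3,0],
  [-0.05,-0.38,-0.38,0],
  [-0.05,-0.42,-0.4,0],
])

```text
time: 15.62
tool_pos: [0.2847, -0.4358, 0.2139]
tool_rot: [-3.072, 1.571, -2.996]
contact_force: [1.1, -0.3, 0.5]
opening: 0.0917
```

Request:
move_arm([
  [0,0,0,0],
  [0,0,0,0],
])

```text
time: 15.88
tool_pos: [0.2872, -0.4333, 0.2138]
tool_rot: [1.324, 1.57, 1.404]
contact_force: [0.3, 0.1, 0.0]
opening: 0.0918
```

```bash
python3 look.py 11 ; python3 dial.py scene11 175 147 .002
```

```text
pos [ 0.2872 -0.4333  0.2138] zdir [9.968e-01 7.990e-02 2.000e-04] xdir [ 1.e-04  8.e-04 -1.e+00] t 15.875 F [0.3 0.1 0. ] open 0.09179117150637936
shift [0.5104 0.914  0.8967] twist [ 0.      0.0002 -0.0008]
[0.71344104 0.08111829 0.085     ]
[0.71750696 0.08051726 0.085     ]
```

View pics/rect_scene11.png

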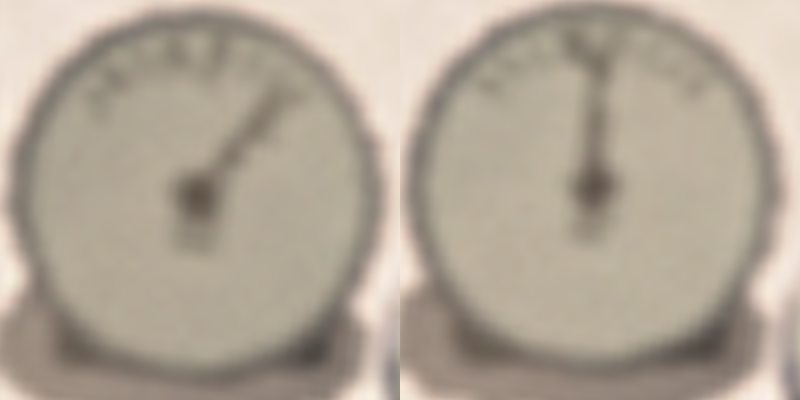

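View pics/scene11.png

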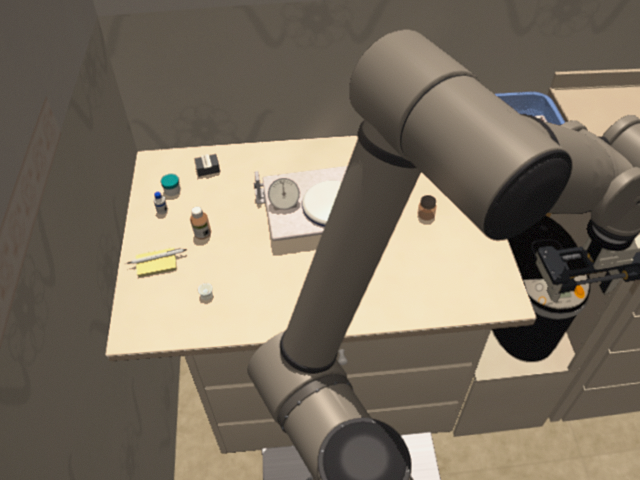

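The needle (tip (598,62)) is between the long ticks at 577 and 613, reading about -0.02 rad. The bottle, jar and dish haven't moved and the arm is clear.

```bash
python3 -c "
from h import *
print(robot.hand_in())"
```

```text
the job is handed in; nothing more can be done
None
```

The scale stands level on the wedge alone, and I handed the job in at about 16 s of the 51 s allowed. I gripped the wedge by its block, carried it just above the desk to a spot in front of the foot, then slid it in thin end first. About 45 mm of travel under the foot brought the needle to centre. I then let go and backed the arm away.

- **Level:** after I let go and backed away, the needle stood between the two long ticks, at about -0.02 rad. That is read from a small rectified image, so it is good to about 0.03 rad. It did not move when I released.
- **Force:** the force at the tool while pushing was about 12 N along the push and 10 N vertical. The force between wedge and foot was not measured directly.
- **Bystanders:** the bottle, jar and dish look unmoved in the last pictures.
- **Disagreements:** in position, the cameras differed by up to about 5 mm, within what the gripper and wedge allowed. No check failed.

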